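# Seat the D-shaped die in the watch-case press

### The arm

A 6-joint arm with a two-finger parallel gripper is mounted at the origin on the work surface. World frame = base frame: x ahead of the robot, y to its left, z up, the work surface at z = 0. Lengths are in m, angles in rad, forces in N, time in s.
With the tool pointing down it reaches from about 0.3 to 0.825 m from the base axis. Payload 5.4 kg.
Tool frame: the origin (TCP) lies midway between the tips of the shut fingers; the grasp point (between the pads) lies 19 mm behind it; z points along the fingers, y is the line along which they close (so a half turn about z gives the same grasp; the last joint's range is limited). The gripper opens to 92 mm and grips with 3 to 60 N. Pads are 20 mm wide; open, the fingers measure 128 mm over their backs; the gripper's body (75 mm by 189 mm) begins 69 mm behind the grasp point.
Start: joints at [0.941, 0.158, 1.597, -0, 1.386, -0.21], TCP at [0.234, 0.525, 0.215] pointing down, gripper open.
Joint ranges: [-2.91, 2.91], [-0.94, 2.29], [0.18, 2.7], [-1.29, 4.43], [0.17, 2.64], [-3, 3]. Speed limits (rad/s): [2.57, 2.57, 3.14, 3.14, 3.14, 3.14].

### API

Orientations are given as a unit quaternion [x, y, z, w].
In Python, from station import ctrl, eyes, order gives the robot as it stands.
- The arm moves only by the shell command python3 -m creep 'ROWS'. ROWS is JSON, a list of rows, each an object with "travel": the shift along the tool's x, y, z in mm, a list of three; "delta_rot": the turn, a rotation vector about the tool's x, y, z in degrees, a list of three; "hand": the finger opening in mm, from 0 to 91.9. In form: [{"travel": [x, y, z], "delta_rot": [rx, ry, rz], "hand": hand}, ...]. A call has 1 to 8 rows; each row is the pose to reach, as a shift and turn from the pose commanded when the call began, along the tool's axes at that moment; what a row does not reach only later rows make up. A row lasts 1/10 s, in which the tool goes at most 50 mm and 8.59 degrees, less where a joint would pass 70% of its speed; a pose out of reach is approached as far as the arm can. A call with a gripper value outside its range is refused whole. The fingers move at their own pace and stop on an object; the grip force is fixed at half the most. Time passes only in rows, so rows that repeat a pose let the fingers close. It gives the time, the measured TCP pose, the force, the opening and the grip force at its end, in the units of the state.
- ctrl.get_obs(): the state, without advancing time (a new reading comes with each control period).
- eyes.snapshot(name): name is "scene" or "top" or "wrist"; returns a dict with "frame" (384x512x3 uint8, red, green, blue), "fx", "fy", "cx", "cy" (pixels), "rvec" (rotation vector, rad) and "tvec" (3), from world to camera coordinates, as OpenCV has them. Camera axes: x right, y down, z forward; pixel columns grow to the right and rows downward; lengths in m; the calibration is good to about 2 mm. A picture is of the moment at which its call begins. There is no depth.
- order.finish_job(): hands the job in; it is judged then, once.
The state is a dict: "t": time; "q": joint angles; "dq": joint speeds; "effort": joint torques, N m; "eef_pos": TCP position; "orientation": TCP orientation; "wrist_force": force on the tool from outside, world axes, zero at the start; "torque": the same for the moment, N m; "width": finger opening in m; "finger_force": force on a finger pad.
Only numpy, scipy, OpenCV 4.12 (cv2) and the standard library are available. Lean on these libraries where they do the work, as an engineer would, in place of code of your own. Each camera call takes 0.05 s, during which the arm holds its last target. There are 200 camera calls.

### The job

Fit the large die with the flat side into the case press: pick it up by its boss, turn it until its flat faces the flat wall of the D-shaped seat, and lower it in until it sits fully down, upright, with its flange inside the seat. Set it down rather than dropping it, let go, and leave the other two dies where they stand.

Things in the scene. Friction and masses are not known exactly. Their poses are not given: they have to be found in the camera images.
- die_d_grip (a point): The die to fit: white nylon, about 60 g, on a 2 mm thick mat. Flange 14 mm thick: a 60 mm disc cut off straight on one side, 12 mm from the axis. On it stands a plain round boss, 22 mm in diameter, 46 mm long (die 60 mm tall), to be gripped along any direction. This point: on the boss's axis, half-way up it, 37 mm above the underside; z up, x points straight to the flat.
- die_round_grip (a point): Bystander, leave alone: white nylon die, its flange a full 60 mm circle without a flat, 14 mm thick, with the same boss (22 mm in diameter, top 60 mm above the underside). This point: on the boss's axis, 37 mm above the underside; z up.
- die_small_grip (a point): Bystander, leave alone: white nylon die with a small D-shaped flange (38 mm disc, flat 11.5 mm from the axis), 14 mm thick, with the same boss (22 mm in diameter, top 60 mm above the underside). This point: on the boss's axis, 37 mm above the underside; z up, x to its flat.
- seat (a point): Seat of the fixed case press: D-shaped recess, 14 mm deep, radius 35 mm, flat wall 17 mm from the centre (5 mm play all round), in a 92 mm square metal block. This point: centre of its floor, 16 mm above the table; z up, x points straight to the flat wall. Seated, the die's x lies along this x, its boss point 37 mm above this point. Column 42 mm thick, 130 mm tall, 135 mm off towards -y.
There are look-alikes about, which are no part of the job. Leave any green or yellow look-alike of the part that bears die_d_grip alone.

How it is judged:
At the end, for the whole second after the job is handed in: The large D-shaped die is at rest in the press's seat, fully down (boss point 33 to 41 mm above the seat floor), within 10 mm of the seat's centre, its flat parallel to the seat's flat within 0.5 rad, upright within 0.1 rad; the round die and the small die are within 30 mm of where they stood (z of die_d_grip in the frame of seat between 0.033 and 0.041 m and horizontal distance between die_d_grip and seat below 0.01 m and angle between the x axis of die_d_grip and the x axis of seat, either way round below 0.5 rad and angle between die_d_grip's own z axis and vertical below 0.1 rad and linear speed of die_d below 0.02 m/s and not (distance of die_round_grip from where it was at the start of the episode above 0.03 m) and not (distance of die_small_grip from where it was at the start of the episode above 0.03 m)); the robot touches nothing.
It fails at once if the die is dropped or slammed into the seat (faster than 0.7 m/s within 60 mm of the seat's axis and with its underside less than 50 mm above the seat floor) (horizontal distance between die_d_grip and seat below 0.06 m and z of die_d_grip in the frame of seat below 0.087 m and linear speed of die_d above 0.7 m/s).
It fails at once if the round die or the small die is moved more than 30 mm (distance of any of die_round_grip, die_small_grip from where it was at the start of the episode above 0.03 m).
It also fails if it takes over 32 s, if anything falls off the work surface, if the arm or the gripper's body presses on something with over 40 N, if the wrist force passes 120 N, or if a joint passes its speed limit or range.

## Working session

There is one attempt and no reset: what is moved stays moved. The work goes in short steps, Python scripts to look and compute and a shell command to move; the robot and the scene stay as the last step left them, time stands still between calls to the robot, and variables do not carry over. Pictures are saved under pics/ and viewed, at most 10 in all, crops included, and the job is handed in when it is done.

```bash
mkdir -p pics
cat > h.py <<'E'
import numpy as np, cv2
from station import ctrl, eyes, order
def snap(n,f):
    s=eyes.snapshot(n); cv2.imwrite('pics/'+f+'.png',s['frame'][:,:,::-1]); np.save('pics/'+f+'.npy',s,allow_pickle=True); return s
def load(f): return np.load('pics/'+f+'.npy',allow_pickle=True).item()
def ray(s,uv,z):
    R=cv2.Rodrigues(np.array(s['rvec'],float))[0]; t=np.array(s['tvec'],float).ravel()
    uv=np.atleast_2d(np.array(uv,float))
    d=np.c_[(uv[:,0]-s['cx'])/s['fx'],(uv[:,1]-s['cy'])/s['fy'],np.ones(len(uv))]@R
    c=-R.T@t
    return c+d*((z-c[2])/d[:,2])[:,None]
def proj(s,P):
    K=np.array([[s['fx'],0,s['cx']],[0,s['fy'],s['cy']],[0,0,1.]])
    return cv2.projectPoints(np.atleast_2d(np.array(P,float)),np.array(s['rvec'],float),np.array(s['tvec'],float),K,None)[0][:,0]
E
python3 - <<'E'
from h import *
a=snap('scene','s0');b=snap('top','t0')
for s in(a,b):
    R=cv2.Rodrigues(np.array(s['rvec'],float))[0];print(-R.T@np.array(s['tvec']).ravel(),R[2],s['fx'])
o=ctrl.get_obs();print(o['t'],o['eef_pos'],o['orientation'])
E
```

```text
[1.21015279 0.15032408 0.77971183] [-0.68920179 -0.05705586 -0.72231954] 426.8031513889522
[0.38921409 0.10295026 0.79481505] [ 0.15884912  0.01770301 -0.98714414] 360.36955732159834
0.1 [0.23403146 0.52461676 0.21373114] [ 2.08352687e-01  9.78053418e-01 -7.47144470e-04 -3.33728648e-04]
```

View pics/s0.png

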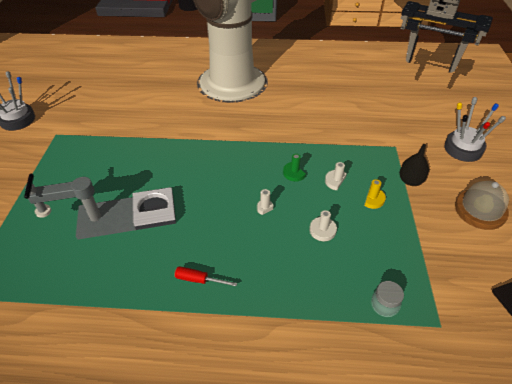

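View pics/t0.png

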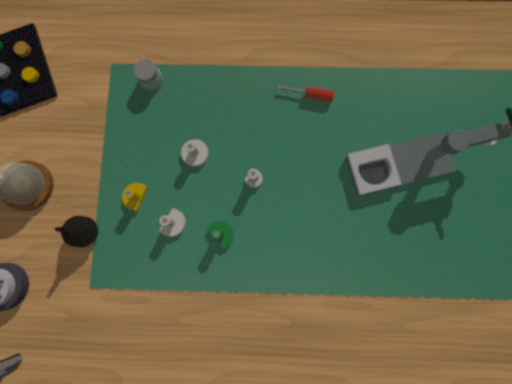

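The scene view shows white dies at (265,205), (323,228) and (337,178), and the press seat at (153,205). In the top view they are at (253,178), (193,152) and (172,222), with the seat at (375,172). The die at top (172,222) looks like the large D. I'll zoom in on it and the seat.

Run:
```python
from h import *
a=load('s0');b=load('t0')
def crop(s,x,y,w,h,k): return cv2.resize(s['frame'][y:y+h,x:x+w,::-1],None,fx=k,fy=k,interpolation=cv2.INTER_CUBIC)
img=np.vstack([np.hstack([crop(b,145,195,50,50,6),crop(b,340,135,80,50,6)[:300,:480]]),np.hstack([crop(a,315,150,50,50,6),crop(a,125,180,80,50,6)])])
cv2.imwrite('pics/c0.png',img)
# mat & white stats
for n,s,p in(('t',b,(165,222)),('t',b,(193,160)),('s',a,(337,185)),('t',b,(365,158))): print(n,s['frame'][p[1],p[0]])
print(ray(b,[(168,226),(193,155),(253,182)],.016), ray(b,[(375,170)],.03), ray(a,[(153,208)],.03))
```

```text
t [121 118 113]
t [105 101  96]
s [194 181 160]
t [143 141 141]
[[0.43603086 0.31439052 0.016     ]
 [0.59532887 0.26879517 0.016     ]
 [0.53700359 0.13311325 0.016     ]] [[ 0.56661317 -0.1304565   0.03      ]] [[ 0.58294191 -0.12646151  0.03      ]]
```

View pics/c0.png

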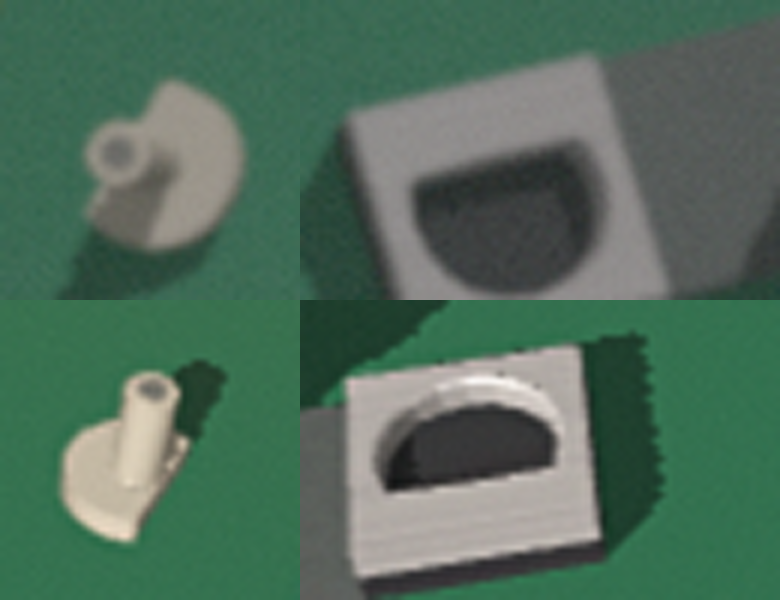

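Die in the crop: boss top at top-view (118,153), flat on the left side running (165,80) to (88,215). The seat's flat wall runs (415,188) to (585,140), on the far +x side of the block. Next I'll turn these into positions.

Run:
```python
from h import *
a=load('s0');b=load('t0')
T=lambda o,k,p:[(o[0]+x/6-.4,o[1]+y/6-.4) for x,y in p]
r=np.round
print('boss top', r(ray(b,T((145,195),6,[(118,153)]),.062),4), r(ray(a,T((315,150),6,[(152,90)]),.062),4))
fl=ray(b,T((145,195),6,[(165,80),(88,215)]),.016);print('flat t',r(fl,4),np.degrees(np.arctan2(*(fl[1]-fl[0])[1::-1])))
fl=ray(a,T((315,150),6,[(189,138),(133,242)]),.016);print('flat s',r(fl,4),np.degrees(np.arctan2(*(fl[1]-fl[0])[1::-1])))
c=ray(a,T((125,180),6,[(45,80),(280,45),(300,240),(57,278)]),.030);print('block s',r(c,4),r(c.mean(0),4),[r(np.linalg.norm(c[i]-c[i-1]),4) for i in range(4)])
f=ray(a,T((125,180),6,[(85,192),(255,165)]),.030);print('seatflat s',r(f,4),np.degrees(np.arctan2(*(f[1]-f[0])[1::-1])),np.degrees(np.arctan2(*(c[1]-c[0])[1::-1])))
f=ray(b,T((340,135),6,[(115,188),(285,140)]),.030);print('seatflat t',r(f,4),np.degrees(np.arctan2(*(f[1]-f[0])[1::-1])))
c=ray(b,T((340,135),6,[(48,113),(298,55)]),.030);print('blk t',r(c,4),np.degrees(np.arctan2(*(c[1]-c[0])[1::-1])))
# top view block mask by gray
im=b['frame'].astype(int);g=((im.max(2)-im.min(2)<22)&(im.mean(2)>110)).astype(np.uint8);g[:,:335]=0;g[:130]=0;g[210:]=0;g[:,415:]=0
cs=max(cv2.findContours(g,0,2)[0],key=cv2.contourArea);rc=cv2.minAreaRect(cs);print(rc,r(ray(b,cv2.boxPoints(rc),.03),4),r(ray(b,[rc[0]],.03),4))
```

```text
boss top [[0.4451 0.3103 0.062 ]] [[0.4463 0.3088 0.062 ]]
flat t [[0.4755 0.308  0.016 ]
 [0.426  0.3327 0.016 ]] 153.48372053614548
flat s [[0.426  0.3323 0.016 ]
 [0.4878 0.3044 0.016 ]] -24.277000395888784
block s [[ 0.5389 -0.1874  0.03  ]
 [ 0.5145 -0.0971  0.03  ]
 [ 0.6142 -0.0697  0.03  ]
 [ 0.6375 -0.1569  0.03  ]] [ 0.5763 -0.1278  0.03  ] [np.float64(0.1032), np.float64(0.0936), np.float64(0.1034), np.float64(0.0902)]
seatflat s [[ 0.5956 -0.1568  0.03  ]
 [ 0.5783 -0.0943  0.03  ]] 105.46624864788691 105.1418907673511
seatflat t [[ 0.5749 -0.0957  0.03  ]
 [ 0.594  -0.1573  0.03  ]] -72.73824284703629
blk t [[ 0.6023 -0.0719  0.03  ]
 [ 0.626  -0.163   0.03  ]] -75.40343404977786
((374.4676513671875, 168.376953125), (42.703975677490234, 43.9764404296875), 75.25643920898438) [[ 0.6026 -0.0723  0.03  ]
 [ 0.6298 -0.1654  0.03  ]
 [ 0.5383 -0.1856  0.03  ]
 [ 0.5119 -0.0942  0.03  ]] [[ 0.5702 -0.1294  0.03  ]]
```

Die at (0.4455, 0.3095), flat facing 64.5°. Seat at (0.5695, -0.130), wall facing 15.2°. I'll move above the die.

```bash
python3 -m creep '[{"travel":[-40,-16,0],"delta_rot":[0,0,0],"hand":60},{"travel":[-80,-31,10],"delta_rot":[0,0,0],"hand":60},{"travel":[-120,-47,20],"delta_rot":[0,0,0],"hand":60},{"travel":[-160,-63,35],"delta_rot":[0,0,0],"hand":60},{"travel":[-200,-79,50],"delta_rot":[0,0,0],"hand":60},{"travel":[-240,-94,60],"delta_rot":[0,0,0],"hand":60},{"travel":[-281,-110,70],"delta_rot":[0,0,0],"hand":60},{"travel":[-281,-110,70],"delta_rot":[0,0,0],"hand":60}]'
python3 - <<'E'
from h import *
s=snap('wrist','w1');o=ctrl.get_obs();print(o['t'],o['eef_pos'],o['orientation'],o['width'],proj(s,[[.4455,.3095,.062],[.4455,.3095,.016]]))
E
```

```text
t: 0.9
eef_pos: [0.4481, 0.3062, 0.1428]
orientation: [0.211, 0.977, -0.001, -0.001]
wrist_force: [-0.4, 0.1, 0.7]
width: 0.06
finger_force: 0.0
0.95 [0.4467317 0.3081374 0.1434463] [ 2.10411775e-01  9.77612150e-01 -6.46196896e-04 -9.75439939e-04] 0.05991233447041401 [[256.88151434 195.47264113]
 [256.66744157 182.09591298]]
```

View pics/w1.png

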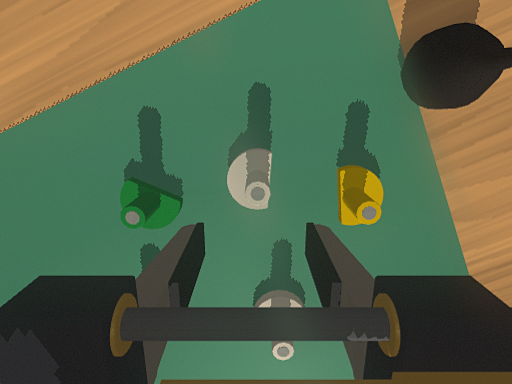

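The wrist view shows the D die with its boss top at (258,192), against a predicted (257,195). Its flat edge runs (271,152) to (269,205). I'll refine the position from this.

Run:
```python
from h import *
s=load('w1')
print(ray(s,[(258,192.5)],.062))
im=s['frame'].astype(int);m=((im.max(2)-im.min(2)<70)&(im[:,:,0]>im[:,:,1]-3)&(im.mean(2)>60))
m[:140]=0;m[215:]=0;m[:,:220]=0;m[:,285:]=0
m=m.astype(np.uint8);pts=[]
for y in range(154,178):
    x=np.where(m[y])[0]
    if len(x): pts.append((x.max()+.5,y))
P=ray(s,pts,.016)[:,:2];v=cv2.fitLine(P.astype(np.float32),cv2.DIST_HUBER,0,.01,.01).ravel()
print(pts[::5],v[2:],np.degrees(np.arctan2(v[1],v[0])))
n=np.array([-v[1],v[0]]);print('axis-to-flat',n@(v[2:]-[.4455,.3095]))
o=ctrl.get_obs();x,y=o['orientation'][:2];print(np.degrees(np.arctan2(2*y*y-1,2*x*y)),o['eef_pos'])
```

```text
[[0.443514   0.31142492 0.062     ]]
[(np.float64(271.5), 154), (np.float64(270.5), 159), (np.float64(270.5), 164), (np.float64(269.5), 169), (np.float64(269.5), 174)] [0.43333972 0.32964677] -28.457386
axis-to-flat 0.01191803052337289
65.70698202898177 [0.4467317 0.3081374 0.1434463]
```

```bash
python3 -m creep '[{"travel":[1,0,35],"delta_rot":[0,0,0],"hand":60},{"travel":[1,0,70],"delta_rot":[0,0,0],"hand":60},{"travel":[1,0,100],"delta_rot":[0,0,0],"hand":60},{"travel":[1,0,115],"delta_rot":[0,0,0],"hand":60},{"travel":[1,0,115],"delta_rot":[0,0,0],"hand":60},{"travel":[1,0,115],"delta_rot":[0,0,0],"hand":10},{"travel":[1,0,115],"delta_rot":[0,0,0],"hand":10},{"travel":[1,0,115],"delta_rot":[0,0,0],"hand":10}]'
python3 -m creep '[{"travel":[0,0,0],"delta_rot":[0,0,0],"hand":10},{"travel":[0,0,0],"delta_rot":[0,0,0],"hand":10},{"travel":[0,0,0],"delta_rot":[0,0,0],"hand":10},{"travel":[0,0,0],"delta_rot":[0,0,0],"hand":10}]'
```

```text
t: 1.75
eef_pos: [0.4465, 0.3111, 0.0313]
orientation: [0.208, 0.978, 0.001, 0.001]
wrist_force: [-0.2, -0.6, -0.0]
width: 0.0386
finger_force: 0.0
t: 2.15
eef_pos: [0.4456, 0.3106, 0.0302]
orientation: [0.208, 0.978, 0.0, 0.0]
wrist_force: [-0.9, -0.4, 4.2]
width: 0.0212
finger_force: 30.0
```

```bash
python3 -m creep '[{"travel":[0,0,-10],"delta_rot":[0,0,0],"hand":10},{"travel":[0,0,-40],"delta_rot":[0,0,0],"hand":10},{"travel":[0,0,-80],"delta_rot":[0,0,0],"hand":10},{"travel":[0,0,-110],"delta_rot":[0,0,0],"hand":10},{"travel":[0,0,-110],"delta_rot":[0,0,0],"hand":10}]'
python3 -m creep '[{"travel":[-15,-18,0],"delta_rot":[0,0,4],"hand":10},{"travel":[-45,-54,0],"delta_rot":[0,0,10],"hand":10},{"travel":[-75,-90,0],"delta_rot":[0,0,16],"hand":10},{"travel":[-105,-126,0],"delta_rot":[0,0,22],"hand":10},{"travel":[-135,-162,0],"delta_rot":[0,0,28],"hand":10},{"travel":[-165,-198,0],"delta_rot":[0,0,34],"hand":10},{"travel":[-190,-228,0],"delta_rot":[0,0,41],"hand":10},{"travel":[-215,-258,0],"delta_rot":[0,0,48],"hand":10}]'
python3 - <<'E'
from h import *
o=ctrl.get_obs();x,y=o['orientation'][:2];print(np.degrees(np.arctan2(2*y*y-1,2*x*y)),o['eef_pos'],o['q'])
E
```

```text
t: 2.65
eef_pos: [0.4484, 0.3119, 0.1451]
orientation: [0.208, 0.978, 0.003, 0.004]
wrist_force: [0.3, 0.1, -0.7]
width: 0.0213
finger_force: 30.0
t: 3.45
eef_pos: [0.5357, -0.0144, 0.1383]
orientation: [0.59, 0.807, -0.0, -0.001]
wrist_force: [-0.1, 0.2, -0.0]
width: 0.0218
finger_force: 30.0
17.621559046597877 [ 0.53568024 -0.01440258  0.13833722] [-2.52594779e-01  1.31033588e-01  1.78374200e+00  9.94636027e-05
  1.22894509e+00 -5.60183528e-01]
```

```bash
python3 -m creep '[{"travel":[-30,-1,0],"delta_rot":[0,0,0],"hand":10},{"travel":[-60,-3,0],"delta_rot":[0,0,0],"hand":10},{"travel":[-90,-4,0],"delta_rot":[0,0,0],"hand":10},{"travel":[-112,-5,0],"delta_rot":[0,0,0],"hand":10},{"travel":[-122,-5,10],"delta_rot":[0,0,0],"hand":10},{"travel":[-122,-5,20],"delta_rot":[0,0,0],"hand":10},{"travel":[-122,-5,20],"delta_rot":[0,0,0],"hand":10},{"travel":[-122,-5,20],"delta_rot":[0,0,0],"hand":10}]'
python3 - <<'E'
from h import *
a=snap('scene','s2');w=snap('wrist','w2');t=snap('top','t2')
cr=lambda s,x,y:cv2.resize(s['frame'][y:y+100,x:x+130,::-1],None,fx=3,fy=3,interpolation=cv2.INTER_CUBIC)
cv2.imwrite('pics/c2.png',np.vstack([np.hstack([cr(a,95,130),cr(t,310,110)]),cv2.resize(w['frame'][:,:,::-1],(390,292))[:,:].copy() if 0 else np.hstack([cv2.resize(w['frame'][:,:,::-1],(390,292)),np.zeros((292,390,3),np.uint8)])]))
o=ctrl.get_obs();x,y=o['orientation'][:2];print(np.degrees(np.arctan2(2*y*y-1,2*x*y)),o['eef_pos'])
E
```

```text
t: 4.25
eef_pos: [0.5683, -0.1288, 0.1184]
orientation: [0.588, 0.809, -0.0, -0.001]
wrist_force: [0.5, -0.1, -0.1]
width: 0.0213
finger_force: 30.0
18.00697680313105 [ 0.56939566 -0.12961477  0.11997527]
```

View pics/c2.png

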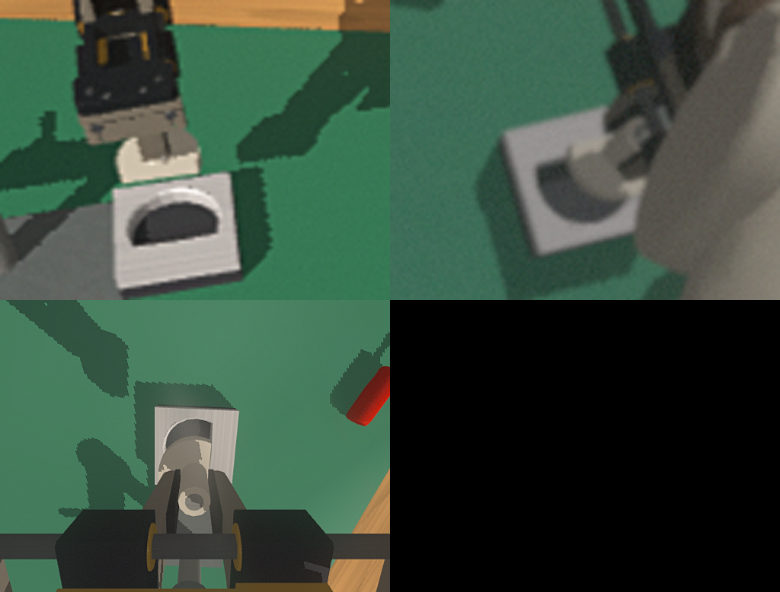

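The die is held upright above the seat. In the scene crop its flat's bottom edge, (122,182) to (198,172), is parallel to the seat's flat edge, (135,243) to (218,232). A quick numeric check of the offset comes next.

Run:
```python
from h import *
a=load('s2')
u=np.deg2rad(15.2)
for n,p,z in(('die',[(122,182),(198,172)],.092),('seat',[(135,243),(218,232)],.030)):
    P=ray(a,[(95+x/3-.3,130+y/3-.3) for x,y in p],z); d=P[1]-P[0]
    m=P.mean(0)-[.5695,-.130,0]; print(n,P.round(4),np.degrees(np.arctan2(d[1],d[0])),np.linalg.norm(d),'fwd',m[0]*np.cos(u)+m[1]*np.sin(u),'lat',-m[0]*np.sin(u)+m[1]*np.cos(u))
w=load('w2')
# seat flat edge line in wrist, full-res coords
g=cv2.cvtColor(w['frame'],cv2.COLOR_RGB2GRAY)
k=512/390
P=ray(w,[(155*k,(407-300)*k),(238*k,(409-300)*k),(211*k,(422-300)*k),(211*k,(445-300)*k)],.030);print(P.round(4));d=P[3]-P[2];print(np.degrees(np.arctan2(d[1],d[0])))
```

```text
die [[ 0.5864 -0.1542  0.092 ]
 [ 0.5731 -0.1002  0.092 ]] 103.78590850940395 0.0555973437026874 fwd 0.01064221728410962 lat -1.4084579693288309e-05
seat [[ 0.5928 -0.1554  0.03  ]
 [ 0.5781 -0.0937  0.03  ]] 103.45311682301019 0.06341129560360573 fwd 0.01682898562987354 lat 0.0010999072139317905
[[ 0.5126 -0.0963  0.03  ]
 [ 0.5992 -0.0705  0.03  ]
 [ 0.5759 -0.0931  0.03  ]
 [ 0.5845 -0.118   0.03  ]]
-70.86670812870814
```

Aligned to within about 1 mm, so I'll lower gently.

```bash
python3 -m creep '[{"travel":[0,0,10],"delta_rot":[0,0,0],"hand":10},{"travel":[0,0,22],"delta_rot":[0,0,0],"hand":10},{"travel":[0,0,34],"delta_rot":[0,0,0],"hand":10},{"travel":[0,0,46],"delta_rot":[0,0,0],"hand":10},{"travel":[0,0,56],"delta_rot":[0,0,0],"hand":10},{"travel":[0,0,64],"delta_rot":[0,0,0],"hand":10},{"travel":[0,0,70],"delta_rot":[0,0,0],"hand":10},{"travel":[0,0,70],"delta_rot":[0,0,0],"hand":10}]'
python3 -m creep '[{"travel":[0,0,1],"delta_rot":[0,0,0],"hand":10},{"travel":[0,0,3],"delta_rot":[0,0,0],"hand":10},{"travel":[0,0,5],"delta_rot":[0,0,0],"hand":10},{"travel":[0,0,5],"delta_rot":[0,0,0],"hand":10},{"travel":[0,0,5],"delta_rot":[0,0,0],"hand":10}]'
```

```text
t: 5.2
eef_pos: [0.5686, -0.1301, 0.0486]
orientation: [0.588, 0.809, -0.0, -0.001]
wrist_force: [-0.2, 0.1, -1.4]
width: 0.0215
finger_force: 30.0
t: 5.7
eef_pos: [0.5693, -0.1304, 0.0447]
orientation: [0.588, 0.809, 0.0, 0.0]
wrist_force: [-0.6, 0.7, -0.2]
width: 0.0214
finger_force: 30.0
```

Nearly down, with no contact force yet. I'll creep the last bit.

```bash
python3 -m creep '[{"travel":[0,0,0.5],"delta_rot":[0,0,0],"hand":10},{"travel":[0,0,1],"delta_rot":[0,0,0],"hand":10},{"travel":[0,0,1],"delta_rot":[0,0,0],"hand":10},{"travel":[0,0,1],"delta_rot":[0,0,0],"hand":10}]'
```

```text
t: 6.1
eef_pos: [0.5694, -0.1304, 0.0442]
orientation: [0.588, 0.809, 0.0, 0.0]
wrist_force: [-2.7, 1.3, 5.7]
width: 0.0217
finger_force: 30.0
```

Contact at the expected seated height. Now release, rise, and check.

```bash
python3 -m creep '[{"travel":[0,0,0],"delta_rot":[0,0,0],"hand":26},{"travel":[0,0,0],"delta_rot":[0,0,0],"hand":40},{"travel":[0,0,0],"delta_rot":[0,0,0],"hand":50},{"travel":[0,0,0],"delta_rot":[0,0,0],"hand":50},{"travel":[0,0,-10],"delta_rot":[0,0,0],"hand":50},{"travel":[0,0,-30],"delta_rot":[0,0,0],"hand":50},{"travel":[0,0,-60],"delta_rot":[0,0,0],"hand":50},{"travel":[0,0,-90],"delta_rot":[0,0,0],"hand":50}]'
python3 -m creep '[{"travel":[0,0,-40],"delta_rot":[0,0,0],"hand":50},{"travel":[20,0,-80],"delta_rot":[0,0,0],"hand":50},{"travel":[60,0,-100],"delta_rot":[0,0,0],"hand":50},{"travel":[100,0,-100],"delta_rot":[0,0,0],"hand":50},{"travel":[130,0,-100],"delta_rot":[0,0,0],"hand":50},{"travel":[130,0,-100],"delta_rot":[0,0,0],"hand":50},{"travel":[130,0,-100],"delta_rot":[0,0,0],"hand":50}]'
python3 - <<'E'
from h import *
a=snap('scene','s3')
cr=lambda x,y,w,h:cv2.resize(a['frame'][y:y+h,x:x+w,::-1],None,fx=4,fy=4,interpolation=cv2.INTER_CUBIC)
cv2.imwrite('pics/c3.png',np.hstack([cr(115,160,80,80),cr(240,150,110,100)[:320]]))
q=[(.5695,-.130,.076)];print(proj(a,q)*1, 'crop',(proj(a,q)-[115,160])*4)
E
```

```text
t: 6.9
eef_pos: [0.569, -0.1303, 0.135]
orientation: [0.588, 0.809, -0.0, -0.0]
wrist_force: [1.2, 0.3, 0.4]
width: 0.0502
finger_force: 0.0
t: 7.6
eef_pos: [0.5293, -0.0065, 0.2343]
orientation: [0.588, 0.809, 0.0, 0.001]
wrist_force: [-0.4, 0.1, 0.7]
width: 0.0499
finger_force: 0.0
[[149.22295894 190.175793  ]] crop [[136.89183577 120.70317201]]
```

View pics/c3.png

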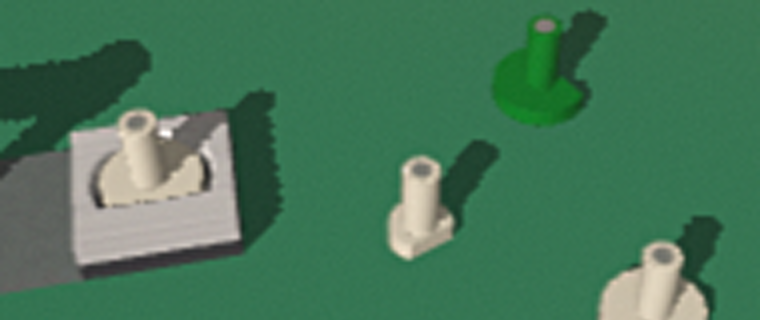

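The die is down flat in the seat: its boss top is at crop (137,122), against a predicted (137,121) for fully seated and centred. The small and round dies are undisturbed.

```bash
python3 -c "
from station import order
print(order.finish_job())"
```

```text
the job is handed in; nothing more can be done
None
```

The large D die is seated fully down and upright in the press with its flat against the flat wall, released gently, the other dies left where they stood, and the job is handed in (no verdict was returned).

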